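# Make up two engine overhaul kits on the bench

### The arm

A 6-joint arm with a two-finger parallel gripper is mounted at the origin on the work surface. World frame = base frame: x ahead of the robot, y to its left, z up, the work surface at z = 0. Lengths are in m, angles in degrees, forces in N, time in s.
With the tool pointing down it reaches from about 0.3 to 0.775 m from the base axis. Payload 14.6 kg.
Tool frame: the origin (TCP) lies on the centre line of the jaws, within the pads' length; the fingertips stand 8 mm ahead of it and the grasp point (between the pads) lies 11 mm behind it; z points along the fingers, y is the line along which they close (so a half turn about z gives the same grasp; the last joint's range is limited). The gripper opens to 94 mm and grips with 3 to 60 N. Pads are 16 mm wide; open, the fingers measure 119 mm over their backs; the gripper's body (75 mm by 177 mm) begins 78 mm behind the grasp point.
Start: joints at [63.793, 17.183, 87.147, -0, 75.671, -3.816], TCP at [0.21, 0.509, 0.213] pointing down, gripper open.
Joint ranges: [-173.82, 173.82], [-45.26, 126.66], [13.44, 144.39], [-59.66, 239.66], [0, 175.72], [-146.38, 146.38]. Speed limits (degrees/s): [127.2, 127.2, 147.25, 180, 180, 180].

### API

Orientations are given as a 3x3 rotation matrix whose columns are the frame's x, y, z axes.
In Python, from workcell import env gives the robot as it stands.
- The arm moves only by the tool servo_tool, never from a script. Its argument "deltas" is one flat list of numbers, 6 for each row, row after row: the shift along the world's x, y, z in mm, then the turn, a rotation vector about the world's x, y, z in degrees. A call has 1 to 12 rows; each row is the pose to reach, as a shift and turn from the pose commanded when the call began; what a row does not reach only later rows make up. A row lasts 1/10 s, in which the tool goes at most 50 mm and 8.59 degrees, less where a joint would pass 70% of its speed; a pose out of reach is approached as far as the arm can. A call with a gripper value outside its range is refused whole. "claw" is the finger opening in mm, from 0 to 94, set as the call begins (left out, the last holds). The fingers move at their own pace and stop on an object; "newtons" is the grip in N (left out, the last holds). Time passes only in rows, so rows that repeat a pose let the fingers close. It gives the time, the measured TCP pose, the force, the opening and the grip force at its end, in the units of the state.
- env.get_obs(): the state, without advancing time (a new reading comes with each control period).
- env.read_camera(name): name is "scene" or "top" or "wrist"; returns the picture (400x640x3 uint8, blue, green, red); there is no depth.
- env.get_calibration(name): a dict with "K" (3x3 intrinsics, pixels), "cam_to_world" (4x4, takes a point from camera to world coordinates). Camera axes: x right, y down, z forward; pixel columns grow to the right and rows downward; lengths in m; the calibration is good to about 2 mm. A picture is of the moment at which its call begins: read the wrist's pose just before it. get_calibration takes no time and is no camera call; for the wrist camera it gives the pose at the moment of the call.
- env.sign_off(): hands the job in; it is judged then, once.
The state is a dict: "time": time; "qpos": joint angles; "joint_velocities": joint speeds; "effort": joint torques, N m; "ee_pos": TCP position; "ee_rot": TCP orientation; "contact_force": force on the tool from outside, world axes, zero at the start; "wrist_torque": the same for the moment, N m; "opening": finger opening in m; "finger_force": force on a finger pad.
Only numpy, scipy, OpenCV 4.12 (cv2) and the standard library are available. Lean on these libraries where they do the work, as an engineer would, in place of code of your own. Each camera call takes 0.05 s, during which the arm holds its last target. There are 200 camera calls.

### The job

Make up the two overhaul kits from the stock on the bench. On the red tray, stand the silver piston on the white spot and the brass bush on the yellow spot; on the blue tray, stand the black piston on the white spot and the steel bush on the yellow spot, and lay the ball bearing flat on the green spot. Centre each part on its spot, pistons crown up, set the pistons down rather than dropping them, and leave the orange oil filter and the grease jar where they stand.

Things in the scene. Friction and masses are not known exactly. Their poses are not given: they have to be found in the camera images.
- red_tray: Painted steel kit tray fixed to the bench, 270 mm (its x) by 130 mm (its y), low rim 5 mm thick whose top is 9 mm above the bench, flat floor 5 mm above the bench. Origin: centre of the underside, at bench height; z up, x along the tray and, within about 10 degrees, away from the robot. Red. Two flat round spots on the floor, on its long centre line: white, 64 mm diameter, at x = -60 mm (near the robot); yellow, 44 mm, at x = +60 mm.
- blue_tray: Painted steel kit tray fixed to the bench, 270 mm (its x) by 130 mm (its y), low rim 5 mm thick whose top is 9 mm above the bench, flat floor 5 mm above the bench. Origin: centre of the underside, at bench height; z up, x along the tray and, within about 10 degrees, away from the robot. Blue. Three flat round spots on the floor, on its long centre line: white, 64 mm diameter, at x = -85 mm (near the robot); yellow, 44 mm, in the middle (x = 0); green, 62 mm, at x = +85 mm.
- silver_piston: Silver aluminium piston standing crown up: cylinder of 54 mm diameter, 45 mm high, three ring grooves near the top, about 0.2 kg. Origin: centre of the underside; z up, along its axis.
- black_piston: Black coated piston standing crown up: cylinder of 54 mm diameter, 45 mm high, three ring grooves near the top, about 0.2 kg. Origin: centre of the underside; z up, along its axis.
- brass_bush: Yellow brass bush: a plain tube standing on end, 34 mm outside diameter, 22 mm bore, 32 mm high, about 0.1 kg. Origin: centre of the underside; z along its axis.
- steel_bush: Dark grey steel bush: a plain tube standing on end, 34 mm outside diameter, 22 mm bore, 32 mm high, about 0.1 kg. Origin: centre of the underside; z along its axis.
- bearing: Steel ball bearing lying flat: solid disc of 52 mm diameter, 18 mm high (closed bore, nothing goes through), black cage ring with balls seen on top, about 0.16 kg. Origin: centre of the underside; z along its axis.
- oil_filter: Bystander among the stock, to be left alone: orange oil filter canister standing upright, 54 mm diameter, 56 mm high. Origin: centre of the underside.
- grease_jar: Bystander among the stock, to be left alone: white jar with a pink cap, 48 mm diameter, 45 mm high. Origin: centre of the underside.
Mind the look-alikes: they are no part of the job. Of the things like the black_piston, leave any that is purple; of the rest the smaller one is meant.

How it is judged (in metres and radians):
At the end, for the whole second after the job is handed in: The five parts stand on their spots of the two trays as the goal says: each centre within 12 mm of its spot's centre along either tray axis, resting on the tray floor, upright within 0.1 rad (pistons crown up; bushes and bearing either end up), released and at rest (x of silver_piston in the frame of red_tray between -0.072 and -0.048 m and y of silver_piston in the frame of red_tray between -0.012 and 0.012 m and z of silver_piston in the frame of red_tray between 0.002 and 0.009 m and angle between each of silver_piston, black_piston's own z axis and vertical below 0.1 rad and linear speed of each of silver_piston, brass_bush, black_piston, steel_bush, bearing below 0.02 m/s and angular speed of each of silver_piston, brass_bush, black_piston, steel_bush, bearing below 0.3 rad/s and x of brass_bush in the frame of red_tray between 0.048 and 0.072 m and y of brass_bush in the frame of red_tray between -0.012 and 0.012 m and angle between the z axis of brass_bush and the z axis of red_tray, either way round below 0.1 rad and (z of brass_bush in the frame of red_tray between 0.002 and 0.009 m or z of brass_bush in the frame of red_tray between 0.034 and 0.041 m) and x of black_piston in the frame of blue_tray between -0.097 and -0.073 m and y of black_piston in the frame of blue_tray between -0.012 and 0.012 m and z of black_piston in the frame of blue_tray between 0.002 and 0.009 m and x of steel_bush in the frame of blue_tray between -0.012 and 0.012 m and y of steel_bush in the frame of blue_tray between -0.012 and 0.012 m and angle between the z axis of each of steel_bush, bearing and the z axis of blue_tray, either way round below 0.1 rad and (z of steel_bush in the frame of blue_tray between 0.002 and 0.009 m or z of steel_bush in the frame of blue_tray between 0.034 and 0.041 m) and x of bearing in the frame of blue_tray between 0.073 and 0.097 m and y of bearing in the frame of blue_tray between -0.012 and 0.012 m and (z of bearing in the frame of blue_tray between 0.002 and 0.009 m or z of bearing in the frame of blue_tray between 0.02 and 0.027 m)); the robot touches nothing.
It fails at once if the oil filter is moved by more than 20 mm or tipped over (distance of oil_filter from where it was at the start of the episode above 0.02 m or angle between oil_filter's own z axis and vertical above 0.3 rad).
It fails at once if the grease jar is moved by more than 20 mm or tipped over (distance of grease_jar from where it was at the start of the episode above 0.02 m or angle between grease_jar's own z axis and vertical above 0.3 rad).
It fails at once if the silver piston is dropped (falls freely for more than about 25 mm) (linear speed of silver_piston above 0.7 m/s and contact force between silver_piston and the fingers below 0.1 N).
It fails at once if the black piston is dropped (falls freely for more than about 25 mm) (linear speed of black_piston above 0.7 m/s and contact force between black_piston and the fingers below 0.1 N).
It also fails if it takes over 109 s, if anything falls off the work surface, if the arm or the gripper's body presses on something with over 40 N, if the wrist force passes 120 N, or if a joint passes its speed limit or range.

## Working session

There is one attempt and no reset: what is moved stays moved. The work goes in short steps, Python scripts to look and compute and a tool call to move; the robot and the scene stay as the last step left them, time stands still between calls to the robot, and variables do not carry over. Pictures are saved under pics/ and viewed, at most 14 in all, crops included, and the job is handed in when it is done.

Besides the shell and the picture viewer there is one more tool, called after ">>>" in YAML: its name, and indented under it one key for each argument. servo_tool: Moves the arm, as the interface text tells. Its arguments: {"type":"object","properties":{"deltas":{"type":"array"},"claw":{"type":"number"},"newtons":{"type":"number"}},"required":["deltas"]}

```bash
mkdir -p pics; python3 - <<'E'
from workcell import env
import cv2
for n in("top","scene"):
    im=env.read_camera(n); cv2.imwrite(f"pics/{n}0.png",im)
    c=env.get_calibration(n); print(n,c["K"].round(1).tolist(),c["cam_to_world"].round(4).tolist())
o=env.get_obs(); print(o["time"],o["ee_pos"],o["ee_rot"],o["opening"])
E
```

```text
top [[372.0, 0.0, 321.4], [0.0, 372.0, 203.4], [0.0, 0.0, 1.0]] [[0.0172, -0.9931, 0.1161, 0.4196], [-0.9998, -0.0186, -0.0113, -0.0084], [0.0133, -0.1159, -0.9932, 0.8391], [0.0, 0.0, 0.0, 1.0]]
scene [[398.3, 0.0, 320.6], [0.0, 398.3, 203.8], [0.0, 0.0, 1.0]] [[-0.0161, 0.7914, -0.6111, 0.9672], [0.9999, 0.0139, -0.0084, 0.0124], [0.0018, -0.6112, -0.7915, 0.6567], [0.0, 0.0, 0.0, 1.0]]
0.1 [0.2094209  0.50833864 0.21294482] [[-9.24597953e-01  3.80944128e-01 -4.44119197e-04]
 [ 3.80944381e-01  9.24597513e-01 -9.04307442e-04]
 [ 6.61408955e-05 -1.00530552e-03 -9.99999492e-01]] 0.0937857183543751
```

View pics/top0.png

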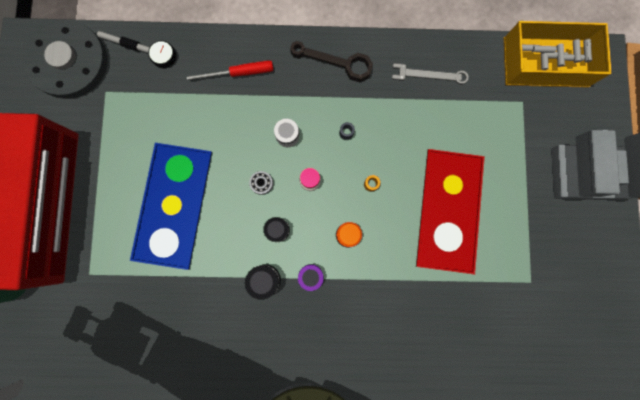

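View pics/scene0.png

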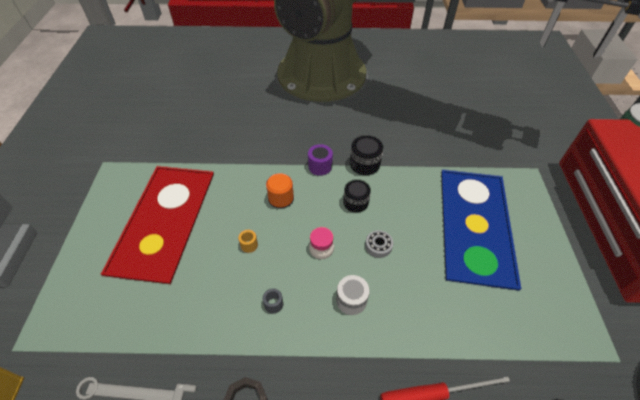

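Top view: silver piston is at (286,131), steel bush at (347,131), bearing at (261,183) and brass bush at (372,183). The small black piston is at (276,229). The jar is at (310,178) and the filter at (348,235). The large black (265,281) and the purple (311,277) are look-alikes. The blue tray is on the left and the red tray on the right. The scene view agrees.

```bash
cat > h.py <<'E'
import cv2, numpy as np
def ray(c,u,v,z):
    K=c["K"];T=c["cam_to_world"]
    d=T[:3,:3]@np.linalg.solve(K,[u,v,1.]); o=T[:3,3]
    return (o+d*(z-o[2])/d[2])[:2]
def pix(c,p):
    T=c["cam_to_world"]; q=c["K"]@(T[:3,:3].T@(np.array(p)-T[:3,3])); return q[:2]/q[2]
def near(mask,uv,rad):
    m=np.zeros_like(mask); cv2.circle(m,tuple(int(round(a)) for a in uv),int(rad),255,-1)
    cs,_=cv2.findContours(mask&m,cv2.RETR_EXTERNAL,cv2.CHAIN_APPROX_NONE)
    if not cs: return None
    h=cv2.convexHull(max(cs,key=cv2.contourArea)); M=cv2.moments(h)
    return M["m10"]/M["m00"],M["m01"]/M["m00"],M["m00"],cv2.boundingRect(h)
def masks(im):
    hsv=cv2.cvtColor(im,cv2.COLOR_BGR2HSV); r=cv2.inRange
    return dict(white=r(hsv,(0,0,165),(180,40,255)),yellow=r(hsv,(22,150,120),(35,255,255)),
      green=r(hsv,(50,150,60),(75,255,255)),red=r(hsv,(0,180,80),(4,255,255))|r(hsv,(170,180,80),(180,255,255)),
      blue=r(hsv,(105,150,60),(125,255,255)),orange=r(hsv,(5,130,100),(24,255,255)),
      pink=r(hsv,(150,120,120),(174,255,255)),dark=r(hsv,(0,0,0),(180,255,80)),
      nongreen=~r(hsv,(50,20,60),(90,90,220)))
E
python3 - <<'E'
from h import *; from workcell import env
ob=dict(silver=(286,131,"nongreen",.0225,22),steel=(347,131,"nongreen",.016,16),bearing=(261,183,"nongreen",.009,18),
 jar=(310,178,"pink",.045,18),brass=(372,183,"orange",.016,16),black=(276,229,"dark",.0225,22),filter=(348,235,"orange",.028,24),
 big=(265,281,"dark",.025,28),
 Rw=(448,236,"white",.005,22),Ry=(453,184,"yellow",.005,18),Bw=(164,242,"white",.005,22),By=(171,205,"yellow",.005,18),Bg=(179,168,"green",.005,22))
ct,cs=env.get_calibration("top"),env.get_calibration("scene")
it,isc=cv2.imread("pics/top0.png"),cv2.imread("pics/scene0.png"); mt,ms=masks(it),masks(isc)
for n,(u,v,k,z,r) in ob.items():
    a=near(mt[k],(u,v),r); p=ray(ct,a[0],a[1],z)
    q=pix(cs,[*p,z]); b=near(ms[k],q,r*1.1); s=ray(cs,b[0],b[1],z) if b else None
    print(n,(p*1000).round(1),[round(x,1) for x in a[:3]],a[3],None if s is None else (s*1000).round(1), b and b[3])
cv2.imwrite("pics/crop.png",cv2.resize(it[100:300,220:400],None,fx=3,fy=3,interpolation=cv2.INTER_CUBIC)[:600])
E
```

```text
silver [676.1  64.4] [286.3, 131.9, 547.0] (274, 118, 25, 29) [672.2  62.6] (336, 275, 34, 40)
steel [684.  -72.3] [346.5, 130.7, 166.5] (340, 123, 14, 16) [682.7 -73.3] (263, 289, 20, 24)
bearing [562.3 120.4] [260.5, 182.2, 412.5] (249, 171, 24, 23) [560.5 118.2] (365, 230, 29, 28)
jar [568.2   9.1] [309.6, 177.6, 285.5] (300, 168, 20, 20) [574.1   8.2] (310, 228, 23, 22)
brass [ 564.8 -130.1] [371.8, 182.7, 181.5] (364, 175, 16, 16) [ 562.8 -131.3] (239, 230, 18, 22)
black [456.3  79.4] [276.6, 229.3, 487.5] (264, 217, 26, 25) [455.9  77.7] (343, 180, 27, 33)
filter [448.3 -78.5] [348.8, 234.1, 489.5] (336, 222, 26, 25) [446.8 -79. ] (266, 174, 27, 33)
big [332.6 100.4] [264.9, 286.8, 1796.0] (237, 264, 57, 46) [339.1 101.1] (344, 134, 40, 42)
Rw [ 447.6 -302.9] [447.8, 236.5, 582.0] (434, 223, 28, 28) [ 447.7 -304.7] (158, 185, 31, 23)
Ry [ 566.7 -316.8] [452.7, 184.3, 256.0] (444, 175, 19, 19) [ 566.6 -318. ] (140, 235, 23, 19)
Bw [423.6 330.7] [163.5, 242.4, 609.0] (150, 229, 28, 28) [423.9 328.4] (458, 180, 31, 23)
By [507.7 319.1] [171.2, 204.8, 267.0] (162, 196, 19, 19) [507.3 317.2] (466, 215, 22, 17)
Bg [592.2 307.3] [178.8, 167.9, 518.5] (166, 155, 27, 26) [592.  305.2] (464, 247, 33, 28)
```

View pics/crop.png

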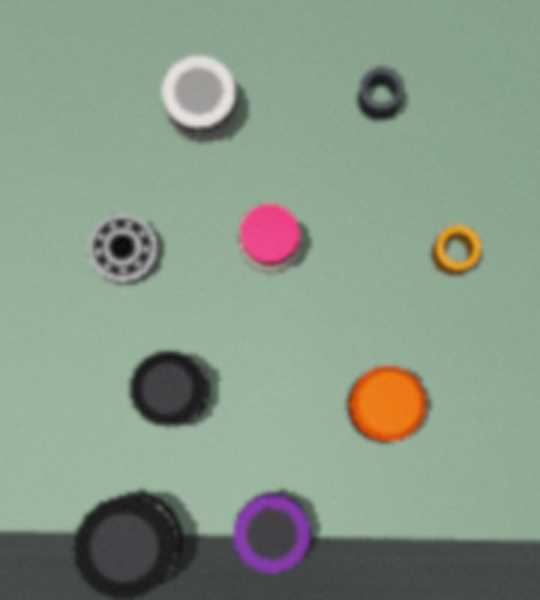

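The crop confirms the identities. The black piston is the smaller black one at (276,229), and the silver piston has a white rim. Black goes first.

>>> servo_tool:
  deltas: [247,-430,-113,0,0,15.4,247,-430,-113,0,0,15.4,247,-430,-113,0,0,15.4,247,-430,-113,0,0,15.4,247,-430,-113,0,0,15.4,247,-430,-113,0,0,15.4,247,-430,-113,0,0,15.4,247,-430,-113,0,0,15.4,247,-430,-113,0,0,15.4,247,-430,-113,0,0,15.4,247,-430,-113,0,0,15.4,247,-430,-113,0,0,15.4]
  claw: 78
  newtons: 20

```text
time: 1.3
ee_pos: [0.4566, 0.0774, 0.0998]
ee_rot: [[-0.992, 0.124, -0.001], [0.124, 0.992, -0.0], [0.001, -0.0, -1.0]]
contact_force: [0.5, 0.5, -0.5]
opening: 0.0782
finger_force: 0.0
```

```bash
python3 - <<'E'
from workcell import env; import cv2
im=env.read_camera("wrist"); cv2.imwrite("pics/w1.png",im)
E
```

```text
(no output)
```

View pics/w1.png

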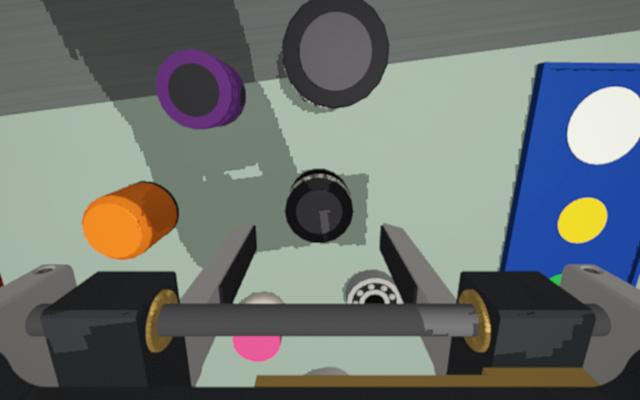

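The black piston at (319,207) sits midway between the fingers (255 and 382). I descend, grip and lift.

>>> servo_tool:
  deltas: [0,0,-50,0,0,0,0,0,-85,0,0,0,0,0,-85,0,0,0,0,0,-85,0,0,0]

```text
time: 1.75
ee_pos: [0.4565, 0.0796, 0.0165]
ee_rot: [[-0.993, 0.12, -0.0], [0.12, 0.993, 0.0], [0.0, 0.0, -1.0]]
contact_force: [0.5, 0.3, 0.5]
opening: 0.0777
finger_force: 0.0
```

>>> servo_tool:
  deltas: [0,0,0,0,0,0,0,0,0,0,0,0,0,0,0,0,0,0,0,0,0,0,0,0,0,0,0,0,0,0,0,0,0,0,0,0,0,0,0,0,0,0,0,0,0,0,0,0]
  claw: 45
  newtons: 25

```text
time: 2.55
ee_pos: [0.4569, 0.0786, 0.0163]
ee_rot: [[-0.993, 0.122, 0.001], [0.122, 0.993, 0.0], [-0.001, 0.0, -1.0]]
contact_force: [-1.3, 0.3, 9.2]
opening: 0.0528
finger_force: 25.0
```

>>> servo_tool:
  deltas: [0,0,25,0,0,0,0,0,70,0,0,0,-4,30,75,0,0,0,-9,70,75,0,0,0,-14,110,75,0,0,0,-20,150,75,0,0,0,-25,190,75,0,0,0,-30,225,75,0,0,0,-33,245,75,0,0,0,-33,251,75,0,0,0,-33,251,75,0,0,0,-33,251,75,0,0,0]

```text
time: 3.75
ee_pos: [0.4237, 0.3286, 0.0904]
ee_rot: [[-0.992, 0.122, -0.0], [0.122, 0.992, -0.0], [0.0, -0.0, -1.0]]
contact_force: [-0.4, 0.9, -2.4]
opening: 0.0528
finger_force: 25.0
```

>>> servo_tool:
  deltas: [0,0,-30,0,0,0,0,0,-55,0,0,0,0,0,-64,0,0,0,0,0,-67,0,0,0,0,0,-69,0,0,0,0,0,-69,0,0,0,0,0,-69,0,0,0]

```text
time: 4.45
ee_pos: [0.4239, 0.3297, 0.0223]
ee_rot: [[-0.993, 0.122, 0.001], [0.122, 0.993, 0.001], [-0.001, 0.001, -1.0]]
contact_force: [0.3, -0.0, -1.9]
opening: 0.0527
finger_force: 25.0
```

>>> servo_tool:
  deltas: [0,0,-1.5,0,0,0,0,0,-1.5,0,0,0]

```text
time: 4.65
ee_pos: [0.4239, 0.3298, 0.0213]
ee_rot: [[-0.993, 0.122, 0.001], [0.122, 0.993, 0.001], [-0.001, 0.001, -1.0]]
contact_force: [-3.0, -2.7, 9.6]
opening: 0.0525
finger_force: 25.0
```

>>> servo_tool:
  deltas: [0,0,0,0,0,0,0,0,0,0,0,0,0,0,0,0,0,0,0,0,0,0,0,0,0,0,0,0,0,0,0,0,40,0,0,0,0,0,75,0,0,0,0,0,75,0,0,0]
  claw: 74

```text
time: 5.45
ee_pos: [0.4252, 0.3307, 0.0993]
ee_rot: [[-0.993, 0.122, 0.006], [0.122, 0.993, 0.004], [-0.005, 0.005, -1.0]]
contact_force: [0.3, 0.2, -1.4]
opening: 0.0739
finger_force: 0.0
```

Black is placed. Next is the bearing.

>>> servo_tool:
  deltas: [137,-211,-7,0,0,0,137,-211,-7,0,0,0,137,-211,-7,0,0,0,137,-211,-7,0,0,0,137,-211,-7,0,0,0,137,-211,-7,0,0,0,137,-211,-7,0,0,0,137,-211,-50,0,0,0,137,-211,-70,0,0,0,137,-211,-70,0,0,0]

```text
time: 6.45
ee_pos: [0.5581, 0.1196, 0.0221]
ee_rot: [[-0.993, 0.12, -0.005], [0.12, 0.993, -0.001], [0.005, -0.001, -1.0]]
contact_force: [-0.6, -0.4, 0.1]
opening: 0.074
finger_force: 0.0
```

>>> servo_tool:
  deltas: [1,0,-8,0,0,0,1,0,-12,0,0,0,1,0,-12,0,0,0]

```text
time: 6.75
ee_pos: [0.5616, 0.1189, 0.0132]
ee_rot: [[-0.993, 0.121, 0.0], [0.121, 0.993, 0.0], [-0.0, 0.0, -1.0]]
contact_force: [-0.2, 1.0, 0.1]
opening: 0.0739
finger_force: 0.0
```

>>> servo_tool:
  deltas: [0,0,-2,0,0,0,0,0,-2,0,0,0,0,0,-2,0,0,0,0,0,-2,0,0,0,0,0,-2,0,0,0,0,0,-2,0,0,0,0,0,-2,0,0,0,0,0,-2,0,0,0]
  claw: 43

```text
time: 7.55
ee_pos: [0.5617, 0.1185, 0.0112]
ee_rot: [[-0.993, 0.122, 0.0], [0.122, 0.993, 0.0], [-0.0, 0.0, -1.0]]
contact_force: [-1.5, 0.3, 5.3]
opening: 0.0503
finger_force: 25.0
```

>>> servo_tool:
  deltas: [0,0,25,0,0,0,0,0,65,0,0,0,5,30,75,0,0,0,11,70,75,0,0,0,18,110,75,0,0,0,24,150,75,0,0,0,29,180,75,0,0,0,30,187,75,0,0,0,30,187,50,0,0,0,30,187,20,0,0,0,30,187,9,0,0,0,30,187,6,0,0,0]

```text
time: 8.75
ee_pos: [0.5911, 0.3047, 0.0157]
ee_rot: [[-0.992, 0.122, -0.002], [0.122, 0.992, -0.001], [0.002, -0.001, -1.0]]
contact_force: [-0.1, 0.2, -1.1]
opening: 0.0507
finger_force: 25.0
```

>>> servo_tool:
  deltas: [0,0,0,0,0,0,0,0,0,0,0,0,0,0,0,0,0,0]

```text
time: 9.05
ee_pos: [0.592, 0.3057, 0.0182]
ee_rot: [[-0.993, 0.122, 0.001], [0.122, 0.993, 0.001], [-0.001, 0.001, -1.0]]
contact_force: [-0.3, 0.3, -1.3]
opening: 0.0506
finger_force: 25.0
```

>>> servo_tool:
  deltas: [0,0,-2,0,0,0,0,0,-2.5,0,0,0,0,0,-2.5,0,0,0]

```text
time: 9.35
ee_pos: [0.5919, 0.3057, 0.0154]
ee_rot: [[-0.993, 0.122, 0.001], [0.122, 0.993, 0.0], [-0.001, 0.001, -1.0]]
contact_force: [-0.1, -1.4, 5.8]
opening: 0.0507
finger_force: 25.0
```

>>> servo_tool:
  deltas: [0,0,0,0,0,0,0,0,0,0,0,0,0,0,0,0,0,0,0,0,0,0,0,0,0,0,0,0,0,0,0,0,40,0,0,0,0,0,75,0,0,0]
  claw: 70

```text
time: 10.05
ee_pos: [0.5912, 0.3054, 0.09]
ee_rot: [[-0.993, 0.122, -0.001], [0.122, 0.993, -0.001], [0.001, -0.001, -1.0]]
contact_force: [0.6, 0.8, 0.1]
opening: 0.0699
finger_force: 0.0
```

>>> servo_tool:
  deltas: [91,-379,0,0,0,0,91,-379,0,0,0,0,91,-379,0,0,0,0,91,-379,0,0,0,0,91,-379,0,0,0,0,91,-379,0,0,0,0,91,-379,0,0,0,0,91,-379,0,0,0,0,91,-379,0,0,0,0,91,-379,0,0,0,0,91,-379,0,0,0,0]
  claw: 60

```text
time: 11.15
ee_pos: [0.6824, -0.0724, 0.0894]
ee_rot: [[-0.993, 0.121, -0.0], [0.121, 0.993, 0.0], [0.0, 0.0, -1.0]]
contact_force: [-0.3, 0.3, 0.2]
opening: 0.0605
finger_force: 0.0
```

Descend onto the steel bush and grip it.

>>> servo_tool:
  deltas: [1,0,-50,0,0,0,1,0,-76,0,0,0,1,0,-76,0,0,0,1,0,-76,0,0,0]

```text
time: 11.55
ee_pos: [0.6834, -0.072, 0.0133]
ee_rot: [[-0.993, 0.12, -0.001], [0.12, 0.993, 0.0], [0.001, 0.0, -1.0]]
contact_force: [0.4, 1.2, 0.5]
opening: 0.06
finger_force: 0.0
```

>>> servo_tool:
  deltas: [0,0,0,0,0,0,0,0,0,0,0,0,0,0,0,0,0,0,0,0,0,0,0,0,0,0,0,0,0,0,0,0,0,0,0,0,0,0,0,0,0,0,0,0,0,0,0,0]
  claw: 25

```text
time: 12.35
ee_pos: [0.6836, -0.0734, 0.0138]
ee_rot: [[-0.993, 0.122, 0.0], [0.122, 0.993, 0.0], [-0.0, 0.0, -1.0]]
contact_force: [-2.2, 2.2, 6.0]
opening: 0.034
finger_force: 25.0
```

>>> servo_tool:
  deltas: [0,0,30,0,0,0,0,0,75,0,0,0,-14,30,80,0,0,0,-34,75,80,0,0,0,-54,120,80,0,0,0,-74,165,80,0,0,0,-95,210,80,0,0,0,-115,255,80,0,0,0,-135,300,80,0,0,0,-155,345,80,0,0,0,-172,382,80,0,0,0,-176,391,80,0,0,0]

```text
time: 13.55
ee_pos: [0.5056, 0.3206, 0.0931]
ee_rot: [[-0.993, 0.118, -0.0], [0.118, 0.993, -0.0], [0.0, -0.0, -1.0]]
contact_force: [0.2, -0.5, -0.1]
opening: 0.0343
finger_force: 25.0
```

>>> servo_tool:
  deltas: [0,0,0,0,0,0,0,0,-30,0,0,0,0,0,-60,0,0,0,0,0,-72,0,0,0,0,0,-73.5,0,0,0,0,0,-73.5,0,0,0,0,0,-73.5,0,0,0]

```text
time: 14.25
ee_pos: [0.5082, 0.3174, 0.021]
ee_rot: [[-0.993, 0.122, 0.001], [0.122, 0.993, 0.001], [-0.001, 0.001, -1.0]]
contact_force: [-0.7, 0.4, -1.2]
opening: 0.0345
finger_force: 25.0
```

>>> servo_tool:
  deltas: [0,0,-2,0,0,0,0,0,-2.5,0,0,0,0,0,-2.5,0,0,0]

```text
time: 14.55
ee_pos: [0.5078, 0.3176, 0.0179]
ee_rot: [[-0.993, 0.122, 0.001], [0.122, 0.993, 0.0], [-0.001, 0.0, -1.0]]
contact_force: [1.0, -1.3, 1.9]
opening: 0.0341
finger_force: 25.0
```

>>> servo_tool:
  deltas: [0,0,0,0,0,0,0,0,0,0,0,0,0,0,0,0,0,0,0,0,0,0,0,0,0,0,0,0,0,0,0,0,40,0,0,0,0,0,75,0,0,0]
  claw: 56

```text
time: 15.25
ee_pos: [0.5072, 0.3174, 0.0931]
ee_rot: [[-0.993, 0.122, -0.001], [0.122, 0.993, -0.001], [0.001, -0.001, -1.0]]
contact_force: [0.2, -0.7, 0.3]
opening: 0.0558
finger_force: 0.0
```

>>> servo_tool:
  deltas: [166,-254,4,0,0,0,166,-254,4,0,0,0,166,-254,4,0,0,0,166,-254,4,0,0,0,166,-254,4,0,0,0,166,-254,4,0,0,0,166,-254,4,0,0,0,166,-254,4,0,0,0,166,-254,4,0,0,0]
  claw: 80

```text
time: 16.15
ee_pos: [0.673, 0.0646, 0.0963]
ee_rot: [[-0.993, 0.121, -0.001], [0.121, 0.993, 0.0], [0.001, 0.0, -1.0]]
contact_force: [0.2, 0.0, -0.1]
opening: 0.0805
finger_force: 0.0
```

>>> servo_tool:
  deltas: [0,0,-50,0,0,0,0,0,-80,0,0,0,0,0,-80,0,0,0,0,0,-80,0,0,0]

```text
time: 16.55
ee_pos: [0.6735, 0.0647, 0.0176]
ee_rot: [[-0.993, 0.12, 0.0], [0.12, 0.993, 0.0], [-0.0, 0.0, -1.0]]
contact_force: [0.6, 0.8, 0.7]
opening: 0.0804
finger_force: 0.0
```

>>> servo_tool:
  deltas: [0,0,0,0,0,0,0,0,0,0,0,0,0,0,0,0,0,0,0,0,0,0,0,0,0,0,0,0,0,0,0,0,0,0,0,0,0,0,0,0,0,0,0,0,0,0,0,0]
  claw: 45

```text
time: 17.35
ee_pos: [0.6738, 0.0635, 0.0173]
ee_rot: [[-0.993, 0.122, 0.001], [0.122, 0.993, 0.0], [-0.001, 0.0, -1.0]]
contact_force: [-1.4, 0.4, 6.4]
opening: 0.0525
finger_force: 25.0
```

>>> servo_tool:
  deltas: [0,0,25,0,0,0,0,0,70,0,0,0,-12,-20,80,0,0,0,-34,-55,80,0,0,0,-58,-95,80,0,0,0,-83,-135,80,0,0,0,-108,-175,80,0,0,0,-132,-215,80,0,0,0,-157,-255,80,0,0,0,-182,-295,80,0,0,0,-206,-335,80,0,0,0,-222,-360,80,0,0,0]

```text
time: 18.55
ee_pos: [0.4497, -0.2987, 0.0965]
ee_rot: [[-0.992, 0.123, -0.0], [0.123, 0.992, -0.0], [0.0, -0.0, -1.0]]
contact_force: [0.7, 0.2, -1.3]
opening: 0.0527
finger_force: 25.0
```

>>> servo_tool:
  deltas: [-4,-7.5,0,0,0,0,-4,-7.5,-20,0,0,0,-4,-7.5,-50,0,0,0,-4,-7.5,-68,0,0,0,-4,-7.5,-73.5,0,0,0,-4,-7.5,-73.5,0,0,0,-4,-7.5,-73.5,0,0,0]

```text
time: 19.25
ee_pos: [0.448, -0.3037, 0.0233]
ee_rot: [[-0.993, 0.121, 0.0], [0.121, 0.993, -0.0], [-0.0, -0.0, -1.0]]
contact_force: [0.5, 0.8, -1.1]
opening: 0.0529
finger_force: 25.0
```

>>> servo_tool:
  deltas: [0,0,-1.5,0,0,0,0,0,-1.5,0,0,0]

```text
time: 19.45
ee_pos: [0.4479, -0.304, 0.0219]
ee_rot: [[-0.993, 0.122, 0.001], [0.122, 0.993, -0.0], [-0.001, -0.0, -1.0]]
contact_force: [1.5, 1.6, 0.7]
opening: 0.0526
finger_force: 25.0
```

>>> servo_tool:
  deltas: [0,0,0,0,0,0,0,0,0,0,0,0,0,0,0,0,0,0,0,0,0,0,0,0,0,0,0,0,0,0,0,0,40,0,0,0,0,0,72,0,0,0]
  claw: 74

```text
time: 20.15
ee_pos: [0.4473, -0.3039, 0.0944]
ee_rot: [[-0.993, 0.122, -0.001], [0.122, 0.993, 0.001], [0.001, 0.0, -1.0]]
contact_force: [-0.2, 0.3, 0.4]
opening: 0.0743
finger_force: 0.0
```

>>> servo_tool:
  deltas: [116,173,0,0,0,0,116,173,0,0,0,0,116,173,0,0,0,0,116,173,0,0,0,0,116,173,0,0,0,0,116,173,0,0,0,0,116,173,0,0,0,0]
  claw: 60

```text
time: 20.85
ee_pos: [0.5629, -0.1318, 0.0933]
ee_rot: [[-0.993, 0.122, -0.001], [0.122, 0.993, -0.0], [0.001, -0.0, -1.0]]
contact_force: [-0.1, -0.5, -0.5]
opening: 0.0598
finger_force: 0.0
```

>>> servo_tool:
  deltas: [1,1,-50,0,0,0,1,1,-79,0,0,0,1,1,-79,0,0,0,1,1,-79,0,0,0]

```text
time: 21.25
ee_pos: [0.5643, -0.1312, 0.0153]
ee_rot: [[-0.992, 0.123, 0.0], [0.123, 0.992, -0.0], [-0.0, -0.0, -1.0]]
contact_force: [-0.1, 0.5, -0.4]
opening: 0.0599
finger_force: 0.0
```

>>> servo_tool:
  deltas: [0,0,0,0,0,0,0,0,0,0,0,0,0,0,0,0,0,0,0,0,0,0,0,0,0,0,0,0,0,0,0,0,0,0,0,0,0,0,0,0,0,0,0,0,0,0,0,0]
  claw: 25

```text
time: 22.05
ee_pos: [0.5648, -0.1301, 0.0152]
ee_rot: [[-0.993, 0.122, 0.001], [0.122, 0.993, -0.0], [-0.001, -0.0, -1.0]]
contact_force: [-1.9, 0.9, 6.0]
opening: 0.034
finger_force: 25.0
```

To RY (566.6,-317.5): dx +2, dy -187.

>>> servo_tool:
  deltas: [0,0,30,0,0,0,0,0,70,0,0,0,0,-30,75,0,0,0,1,-70,75,0,0,0,1,-110,75,0,0,0,2,-150,75,0,0,0,2,-180,75,0,0,0,2,-187,75,0,0,0,2,-187,45,0,0,0,2,-187,18,0,0,0,2,-187,7,0,0,0,2,-187,6,0,0,0]

```text
time: 23.25
ee_pos: [0.5665, -0.316, 0.0198]
ee_rot: [[-0.993, 0.121, -0.001], [0.121, 0.993, 0.001], [0.001, 0.001, -1.0]]
contact_force: [-1.0, -0.1, -0.6]
opening: 0.0342
finger_force: 25.0
```

>>> servo_tool:
  deltas: [0,0,0,0,0,0,0,0,-1,0,0,0,0,0,-1.5,0,0,0,0,0,-1.5,0,0,0]

```text
time: 23.65
ee_pos: [0.5666, -0.317, 0.0192]
ee_rot: [[-0.993, 0.122, 0.0], [0.122, 0.993, -0.0], [-0.0, -0.0, -1.0]]
contact_force: [0.1, -1.7, -0.5]
opening: 0.0343
finger_force: 25.0
```

>>> servo_tool:
  deltas: [0,0,0,0,0,0,0,0,0,0,0,0,0,0,0,0,0,0,0,0,0,0,0,0,0,0,0,0,0,0,0,0,40,0,0,0,0,0,80,0,0,0]
  claw: 58

```text
time: 24.35
ee_pos: [0.5659, -0.3166, 0.099]
ee_rot: [[-0.993, 0.122, -0.002], [0.122, 0.993, 0.001], [0.002, 0.001, -1.0]]
contact_force: [0.7, -0.6, 0.4]
opening: 0.0579
finger_force: 0.0
```

>>> servo_tool:
  deltas: [-130,320,100,0,0,0,-130,320,100,0,0,0,-130,320,100,0,0,0,-130,320,100,0,0,0,-130,320,100,0,0,0,-130,320,100,0,0,0,-130,320,100,0,0,0,-130,320,100,0,0,0,-130,320,100,0,0,0]

```text
time: 25.25
ee_pos: [0.4365, 0.0039, 0.1997]
ee_rot: [[-0.993, 0.119, 0.002], [0.119, 0.993, -0.0], [-0.002, 0.0, -1.0]]
contact_force: [0.2, 0.2, -0.4]
opening: 0.058
finger_force: 0.0
```

```bash
python3 - <<'E'
from h import *; from workcell import env
it=env.read_camera("top"); isc=env.read_camera("scene")
ct=env.get_calibration("top");cs=env.get_calibration("scene")
cv2.imwrite("pics/top1.png",it);cv2.imwrite("pics/scene1.png",isc)
S=dict(silver=(447.6,-304,50),brass=(566.6,-317.5,37),black=(423.7,329.5,50),steel=(507.5,318,37),bearing=(592,306,23))
for n,(x,y,h) in S.items():
    for nm,c,im in(("top",ct,it),("scene",cs,isc)):
        pts=[pix(c,[x/1e3,y/1e3,h/1e3])]
        r={'s':27,'b':27}.get(n[0]) if n in("silver","black") else (26 if n=="bearing" else 17)
        a=np.array([pix(c,[x/1e3+r/1e3*np.cos(t),y/1e3+r/1e3*np.sin(t),h/1e3]) for t in np.linspace(0,6.28,40)])
        cv2.polylines(im,[np.round(a*16).astype(np.int32)],True,(255,0,255),1,cv2.LINE_AA,4)
crop=lambda im,a:cv2.resize(im[a[0]:a[1],a[2]:a[3]],(380,480),interpolation=cv2.INTER_CUBIC)
cv2.imwrite("pics/chk.png",np.hstack([crop(it,(140,280,120,231)),crop(it,(140,280,400,511))]))
E
```

```text
(no output)
```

View pics/chk.png

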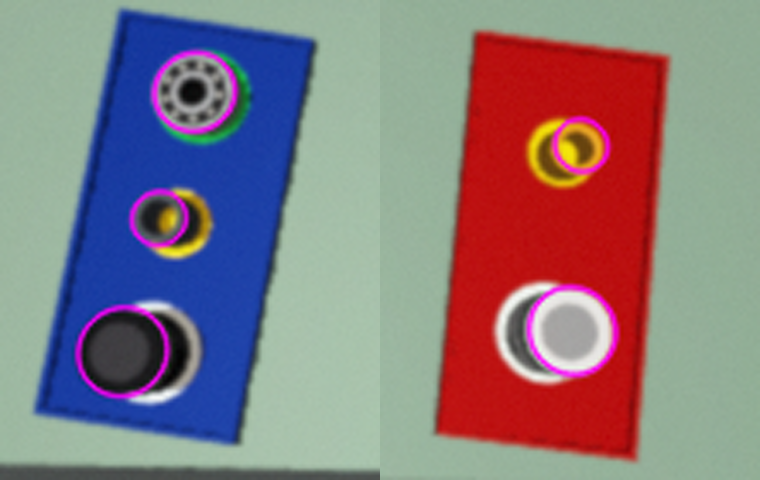

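View pics/scene1.png

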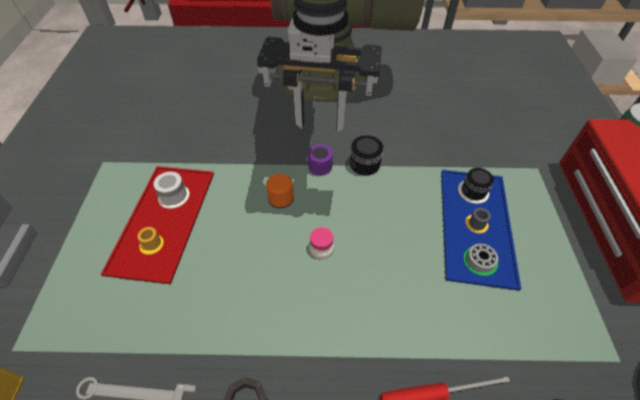

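The expected top outlines (magenta) match all five parts, within about 1 px. The pistons and bushes stand upright and the bearing lies flat. The filter at (280,190) and jar at (321,241) in the scene view haven't moved.

```bash
python3 -c "
from workcell import env
print(env.sign_off())"
```

```text
the job is handed in; nothing more can be done
None
```

I placed all five parts on their spots, confirmed their positions by camera, and handed the job in after about 25 s; the sign-off gave no verdict.

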